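# Check a rail against the sprung probe of a length gauge

### The arm

A 6-joint arm with a two-finger parallel gripper is mounted at the origin on the work surface. World frame = base frame: x ahead of the robot, y to its left, z up, the work surface at z = 0. Lengths are in m, angles in degrees, forces in N, time in s.
With the tool pointing down it reaches from about 0.4 to 0.825 m from the base axis. Payload 7 kg.
Tool frame: the origin (TCP) lies at the very end of the fingers, on their centre line; the grasp point (between the pads) lies behind it (r.grasp_offset is the z of the grasp point in the tool frame, in m); z points along the fingers, y is the direction in which the jaws open and shut (so a half turn about z gives the same grasp; the last joint's range is limited). The gripper opens to 88 mm and grips with 3 to 60 N. Pads are 19 mm wide; open, the fingers measure 130 mm over their backs; the gripper's body (78 mm by 193 mm) begins 47 mm behind the grasp point.
Start: joints at [-57.691, 20.546, 0.682, 0, -70.136, -16.507], TCP at [0.184, -0.649, 0.227] pointing down, gripper open.
Joint ranges: [-176.03, 176.03], [-82.01, 121.73], [-58.28, 71.71], [-173.87, 95.51], [-174.79, -0.11], [-173.66, 173.66]. Speed limits (degrees/s): [136.94, 136.94, 172.46, 180, 180, 180].

### API

Orientations are given as [roll, pitch, yaw] about the fixed x, y, z axes, in that order (R = Rz(yaw) Ry(pitch) Rx(roll)).
In Python, from plant import r gives the robot as it stands. The module is installed in compiled form; this text tells all that it offers.
- The arm moves only by the tool servo_tool, never from a script. Its argument "targets" is a list of rows, each an object of numbers: "dx", "dy", "dz": the shift along the world's x, y, z in cm; "spin": the turn about the world's z in rad; "grip": the opening in per cent of the stroke, from 0 (shut) to 100 (fully open). A call has exactly 10 rows; each row is the pose to reach, as a shift and turn from the pose commanded when the call began; what a row does not reach only later rows make up. A row lasts 1/12 s, in which the tool goes at most 41.7 mm and 7.16 degrees, less where a joint would pass 70% of its speed; a pose out of reach is approached as far as the arm can. A call with a gripper value outside its range is refused whole. The fingers move at their own pace and stop on an object; "squeeze" is the grip in N (left out, the last holds). Time passes only in rows, so rows that repeat a pose let the fingers close, or fill a call up. It gives the time, the measured TCP pose, the force and the opening at its end, in the units of the state.
- r.get_state(): the state, without advancing time (a new reading comes with each control period).
- r.capture(name): name is "side" or "top"; returns the picture (384x512x3 uint8, blue, green, red); there is no depth.
- r.get_calibration(name): a dict with "K" (3x3 intrinsics, pixels), "extrinsics" (4x4, takes a point from camera to world coordinates). Camera axes: x right, y down, z forward; pixel columns grow to the right and rows downward; lengths in m; the calibration is good to about 2 mm. A picture is of the moment at which its call begins. get_calibration takes no time and is no camera call.
- r.close_job(): hands the job in, once; it reports no verdict.
Trained networks look in the newest picture that a camera, given by its name, has taken for a name from the list of things; names that differ only in an ending like _2 or _b are one class to them, and where a whole thing is asked for, a point or a joint stands for the part that bears it (a point fixed in the world has none). Each returns a list of dicts, best first, with "p" (0 to 1); they miss things now and then, are a little off and sometimes report something else, mostly with a low value. They report only what shows in the picture. A call takes as long as a camera call. They do not tell look-alikes from the thing itself.
- r.cut_out(name, camera): "mask" (384x512 bool, what is visible of it) and "extent" ([left, top, right, bottom] in pixels, round what is visible of it).
The state is a dict: "time_s": time; "joints": joint angles; "qd": joint speeds; "joint_torque": joint torques, N m; "tcp_pos": TCP position; "eef_rot": TCP orientation; "contact_force": force on the tool from outside, world axes, zero at the start; "moment": the same for the moment, N m; "gripper_width": finger opening in m.
Only numpy, scipy, OpenCV 4.12 (cv2) and the standard library are available. Lean on these libraries where they do the work, as an engineer would, in place of code of your own. Each camera call takes 0.05 s, during which the arm holds its last target. There are 200 camera calls.

### The job

Raise the gauge's folded-down display by its orange tab until it stands upright, and let it stay there by itself. Then take the pale wooden rail from the green mat, lay it flat in the gauge's slot and press it lengthwise against the sprung brass plunger, without ramming it, until its end is square and firmly home on the two steel stop faces. Finish still holding it pressed there for the reading (do not let go), and leave everything else on the bench where it is.

Things in the scene. Friction and masses are not known exactly. Their poses are not given: they have to be found in the camera images.
- gauge: Length gauge, fixed. Origin on the table, on the slot's centre line, in the plane of the stop faces. x runs along the slot towards the stops (parts are pressed to gauge +x), y across, z up. Bed 100 wide, top 10 above the table, from x = -142 to the stops. Slot between two steel strips 42 apart, 7 wide, 8 high above the bed, x = -130 to -2. Its place, side and yaw vary.
- stop: Hard stop, part of the gauge (same origin and axes): two steel posts, faces at gauge x = 0, each 14 wide, 7 to 21 either side of the centre line, up to 50 above the table. Behind them a grey housing, x = 16 to 90, 110 wide, 60 high, the display on its top.
- plunger (a joint): Travel in m of the brass plunger (10 diameter, 32 above the table, between the stop posts): 0 = out, tip 12 mm before the stop faces; 0.012 = level with them (the stops prevent more). Sprung: 3.2 N to start moving, 8 N when level. It pushes the rail back out if let go.
- plunger_tip (a point): Centre of the plunger's tip.
- display (a joint): Angle of the display in rad: 0 = folded down flat on the housing, 1.57 = upright, 2.3 = fully back. A stiff friction hinge: it stays where it is left; about 3 N at the tab moves it. Starts between 0 and 0.35.
- display_hinge (a point): On the hinge line of the display, which runs along gauge y: at gauge x = 86, 67 above the table. The display panel is black, 100 wide, 11 thick, and reaches 82 from the hinge line, its green screen on the under side when folded.
- display_tab (a point): Grasp point on the orange tab in the middle of the display's free edge, 114 from the hinge line. The tab is 10 wide (gauge y), 10 thick, and sticks out from 82 to 124 from the hinge line. Folded down, it points to gauge -x over the slot, about 68 above the table; upright, it points up.
- rail: Pale wooden rail to be gauged, 120 long (its x) by 34 wide (y) by 45 high (z), about 0.12 kg, lying loose on the mat. Origin at the centre of its underside. Either end may go to the stops. It drags on the bed if borne down on while sliding.
- mat: Green bench mat, fixed, 240 by 230, 4 thick; origin at the centre of its underside. The rail and the offcut lie on it.
- offcut: Dark brown wooden offcut, 75 by 44 by 28 high, on the mat; not to be used. Origin at the centre of its underside.
- glue: White glue bottle, 60 diameter, 160 high; leave alone. Origin under its centre.
- tape: Yellow tape measure, 70 by 40 by 62; leave alone. Origin under its centre.
- square: Try square with a 170 steel blade, lying flat; leave alone. Origin under its dark stock.
- pencil: Flat red carpenter's pencil, 150 long; leave alone. Origin under its centre.
- drill: Red and black cordless drill standing on its battery, about 200 high; leave alone. Origin under the battery.
- muffs: Red ear defenders, lying; leave alone. Origin between the cups, on the table.
Not all that is in view belongs to the job. What is shaped like the rail but pink or red is not meant.

How it is judged:
By the outcome, as a careful person would: the job done as asked, in the order asked, and still so for the second after the job is handed in, while the arm keeps its last pose, push and grip.
It also fails if it takes over 72 s, if anything falls off the work surface, if the arm or the gripper's body presses on something with over 40 N, if the wrist force passes 120 N, or if a joint passes its speed limit or range.

## Working session

There is one attempt and no reset: what is moved stays moved. The work goes in short steps, Python scripts to look and compute and a tool call to move; the robot and the scene stay as the last step left them, time stands still between calls to the robot, and variables do not carry over. Pictures are saved under pics/ and viewed, about 8 in all and at most 12, crops included, and the job is handed in when it is done.

Besides the shell and the picture viewer there is one more tool, called after "Emit:" by a JSON object that holds its "api" and its "payload", one argument or row to a line. servo_tool: Moves the arm, as the interface text tells. Its arguments: {"type":"object","properties":{"targets":{"type":"array"},"squeeze":{"type":"number"}},"required":["targets"]}

```bash
mkdir -p pics; cat > h.py <<'E'
import numpy as np, cv2
from plant import r
def cal(n):
    c=r.get_calibration(n); return np.array(c["K"]),np.array(c["extrinsics"])
def proj(n,P):
    K,E=cal(n); P=np.atleast_2d(P); Pc=(P-E[:3,3])@E[:3,:3]; u=Pc@K.T; return u[:,:2]/u[:,2:]
def ray(n,uv,z):
    K,E=cal(n); uv=np.atleast_2d(uv); d=np.c_[uv,np.ones(len(uv))]@np.linalg.inv(K).T@E[:3,:3].T
    o=E[:3,3]; return o+d*((z-o[2])/d[:,2])[:,None]
E
python3 - <<'E'
from h import *
for n in("side","top"):
    im=r.capture(n); cv2.imwrite(f"pics/{n}0.png",im); K,E=cal(n); print(n,K.round(1).tolist(),E.round(3).tolist())
    for t in("gauge","stop","display","display_tab","rail","mat","offcut"):
        for d in r.cut_out(t,n)[:3]: print(t,round(d["p"],2),np.round(d["extent"]),d["mask"].sum())
a=cv2.imread("pics/side0.png");b=cv2.imread("pics/top0.png")
cv2.imwrite("pics/s.png",cv2.resize(a,(800,600)));cv2.imwrite("pics/t.png",cv2.resize(b,(800,600)))
E
```

```text
side [[493.6, 0.0, 254.7], [0.0, 493.6, 195.0], [0.0, 0.0, 1.0]] [[-0.889, -0.358, 0.286, 0.093], [-0.457, 0.67, -0.585, 0.91], [0.018, -0.651, -0.759, 1.27], [0.0, 0.0, 0.0, 1.0]]
gauge 0.57 [186. 332. 267. 375.] 1132
gauge 0.55 [194. 210. 276. 279.] 2557
display 0.56 [196. 211. 242. 245.] 795
display_tab 0.58 [198. 214. 238. 243.] 797
rail 0.8 [193. 145. 230. 161.] 475
rail 0.71 [270. 150. 297. 174.] 487
rail 0.61 [331. 144. 366. 162.] 486
mat 0.82 [240. 150. 322. 213.] 2397
offcut 0.72 [267. 178. 289. 198.] 352
offcut 0.24 [241. 148. 324. 213.] 2576
top [[437.5, 0.0, 250.3], [0.0, 437.5, 193.3], [0.0, 0.0, 1.0]] [[0.006, -0.997, 0.081, 0.422], [-1.0, -0.008, -0.022, 0.009], [0.023, -0.081, -0.996, 1.567], [0.0, 0.0, 0.0, 1.0]]
gauge 0.96 [180. 166. 217. 234.] 1961
display 0.78 [182. 167. 217. 204.] 725
display 0.21 [179. 166. 216. 234.] 2062
display_tab 0.8 [182. 168. 212. 201.] 710
rail 0.76 [303. 177. 316. 210.] 404
rail 0.69 [339. 234. 371. 266.] 369
rail 0.57 [276. 106. 300. 146.] 441
mat 0.57 [262. 166. 330. 236.] 3653
offcut 0.62 [270. 191. 288. 213.] 256
```

View pics/t.png

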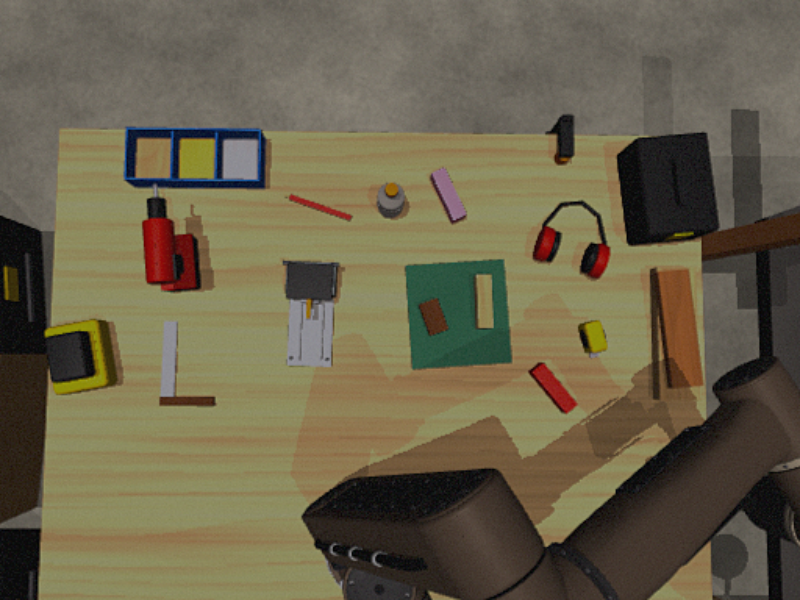

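View pics/s.png

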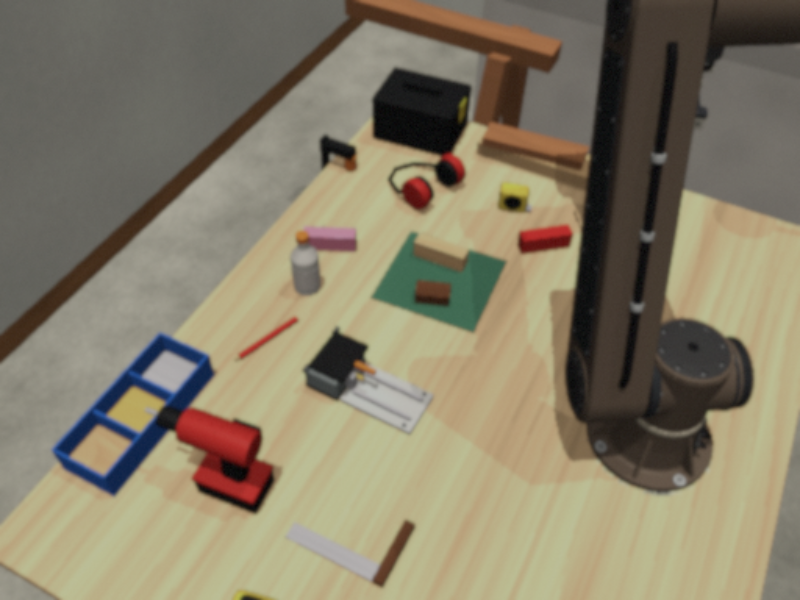

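The rail candidates in the top picture (512x384 px) are pale (310,193) on the mat, red (353,248) and pink (287,124). Only the pale one on the mat fits the description. The dark brown piece at (277,202) is the offcut. I'll fit the models and confirm the rail in a crop.

```bash
cat > fit.py <<'E'
from h import *
from scipy.optimize import minimize
S=8
def box(x0,x1,y0,y1,z0,z1): return np.array([[x,y,z] for x in(x0,x1) for y in(y0,y1) for z in(z0,z1)])/1000
def place(P,p):
    c,s=np.cos(p[2]),np.sin(p[2]); R=np.array([[c,-s,0],[s,c,0],[0,0,1]]); return P@R.T+[p[0],p[1],0]
def disp(x0,x1,w,z0,z1,a):
    # panel coords: distance d from hinge, thickness offset t up (folded)
    P=box(x0,x1,-w,w,z0,z1); d,t=P[:,0],P[:,2]; c,s=np.cos(a),np.sin(a)
    return np.c_[0.086-d*c+t*s, P[:,1], 0.067+d*s+t*c]
def gauge(a): return [box(-142,16,-50,50,0,10),box(16,90,-55,55,0,60),disp(0,82,50,-5.5,5.5,a),disp(82,124,5,-5,5,a)]
RAIL=[box(-60,60,-17,17,4,49)]
def render(n,bs,p):
    m=np.zeros((384*S,512*S),np.uint8)
    for b in bs:
        u=(proj(n,place(b,p))+.5)*S; cv2.fillConvexPoly(m,cv2.convexHull(u.astype(np.float32)).astype(np.int32),1)
    return cv2.resize(m.astype(np.float32),(512,384),interpolation=cv2.INTER_AREA)
def lines(im,n,bs,p,x0,y0,k,col):
    for b in bs:
        u=(proj(n,place(b,p))+.5-[x0,y0])*k
        for i in range(8):
            for j in(1,2,4):
                if not i&j: cv2.line(im,tuple(np.int32(u[i])),tuple(np.int32(u[i|j])),col,1)
def fit(f,masks,p0,st):
    L=lambda p:sum(np.abs(render(n,*f(p))-m).sum() for n,m in masks.items())
    for _ in range(2):
        sim=np.vstack([p0]+[np.array(p0)+np.eye(len(p0))[i]*st[i] for i in range(len(p0))])
        o=minimize(L,p0,method="Nelder-Mead",options=dict(initial_simplex=sim,maxiter=120)); p0=o.x
    return o.x,o.fun
E
cat > go.py <<'E'
from fit import *
im={n:r.capture(n) for n in("side","top")}
def pick(t,n,c):
    L=[d for d in r.cut_out(t,n) if abs(np.mean(d["extent"][::2])-c[0])<12 and abs(np.mean(d["extent"][1::2])-c[1])<12]; return L[0]["mask"].astype(float)
g={n:pick("gauge",n,c) for n,c in(("top",(198,200)),("side",(235,245)))}
q={n:pick("rail",n,c) for n,c in(("top",(310,193)),("side",(283,162)))}
p0=ray("top",[198,192],.03)[0]; q0=ray("top",[310,193],.05)[0]; print(p0,q0)
gf=lambda p:(gauge(p[3]),p[:3]); rf=lambda p:(RAIL,p)
for nm in(("top","side"),("top",),("side",)):
    gp,e=fit(gf,{n:g[n] for n in nm},[p0[0],p0[1],0,.15],[.01,.01,.05,.1]); print(nm,gp.round(4),e)
    rp,e2=fit(rf,{n:q[n] for n in nm},[q0[0],q0[1],0],[.01,.01,.05]); print(rp.round(4),e2)
    if len(nm)==2: G,R=gp,rp
np.save("G.npy",G);np.save("R.npy",R)
out=[]
for n,x0,y0,w,h in(("top",172,155,66,100),("side",185,140,132,145)):
    k=4 if n=="side" else 5.8; c=cv2.resize(im[n][y0:y0+h,x0:x0+w],None,fx=k,fy=k,interpolation=cv2.INTER_CUBIC)
    d=c.copy()
    lines(d,n,gauge(G[3]),G[:3],x0,y0,k,(255,0,255)); lines(d,n,RAIL,R,x0,y0,k,(255,0,0)); out.append(cv2.resize(d,(int(580*d.shape[1]/d.shape[0]),580)))
o=np.hstack(out); f=min(1,800/o.shape[1]); cv2.imwrite("pics/fit.png",cv2.resize(o,None,fx=f,fy=f))
E
python3 go.py
```

```text
[0.54975262 0.15824288 0.03      ] [ 0.54772612 -0.23364365  0.05      ]
('top', 'side') [ 0.5449  0.1552 -0.0384 -0.0364] 234.5
[ 0.5493 -0.2342  0.0405] 58.9375Traceback (most recent call last):
  File "go.py", line 10, in <module>
    gp,e=fit(gf,{n:g[n] for n in nm},[p0[0],p0[1],0,.15],[.01,.01,.05,.1]); print(nm,gp.round(4),e)
         ~~~^^^^^^^^^^^^^^^^^^^^^^^^^^^^^^^^^^^^^^^^^^^^^^^^^^^^^^^^^^^^^^
  File "fit.py", line 28, in fit
    o=minimize(L,p0,method="Nelder-Mead",options=dict(initial_simplex=sim,maxiter=120)); p0=o.x
    res = _minimize_neldermead(fun, x0, args, callback, bounds=bounds,
                               **options)
    fxc = func(xc)
    fx = function(np.copy(x), *(wrapper_args + args))
  File "fit.py", line 25, in <lambda>
    L=lambda p:sum(np.abs(render(n,*f(p))-m).sum() for n,m in masks.items())
               ~~~^^^^^^^^^^^^^^^^^^^^^^^^^^^^^^^^^^^^^^^^^^^^^^^^^^^^^^^^^^
  File "fit.py", line 25, in <genexpr>
    L=lambda p:sum(np.abs(render(n,*f(p))-m).sum() for n,m in masks.items())
                          ~~~~~~^^^^^^^^^
  File "fit.py", line 16, in render
    u=(proj(n,place(b,p))+.5)*S; cv2.fillConvexPoly(m,cv2.convexHull(u.astype(np.float32)).astype(np.int32),1)
       ~~~~^^^^^^^^^^^^^^
  File "h.py", line 6, in proj
    K,E=cal(n); P=np.atleast_2d(P); Pc=(P-E[:3,3])@E[:3,:3]; u=Pc@K.T; return u[:,:2]/u[:,2:]
        ~~~^^^
  File "h.py", line 4, in cal
    c=r.get_calibration(n); return np.array(c["K"]),np.array(c["extrinsics"])
ValueError: time passes only in moves, steps and waits
```

```bash
sed -i 's/^def cal(n)/import functools\n@functools.cache\ndef cal(n)/' h.py; python3 go.py; python3 -c "
from h import r;s=r.get_state();print(s['time_s'],s['tcp_pos'],s['eef_rot'],r.grasp_offset)"
```

```text
1.4 [ 0.18378578 -0.64949319  0.22656324] [-1.79998061e+02 -3.91337447e-04 -1.64198612e+02] -0.0188Traceback (most recent call last):
  File "go.py", line 6, in <module>
    q={n:pick("rail",n,c) for n,c in(("top",(310,193)),("side",(283,162)))}
         ~~~~^^^^^^^^^^^^
  File "go.py", line 4, in pick
    L=[d for d in r.cut_out(t,n) if abs(np.mean(d["extent"][::2])-c[0])<12 and abs(np.mean(d["extent"][1::2])-c[1])<12]; return L[0]["mask"].astype(float)
                                                                                                                                ~^^^
IndexError: list index out of range
```

```bash
python3 - <<'E'
s=open('go.py').read()
s=s.replace("return L[0][\"mask\"].astype(float)","\n    if not L: r.capture(n); return pick(t,n,c)\n    return L[0][\"mask\"].astype(float)").replace("<12]; \n","<12]\n")
open('go.py','w').write(s)
E
python3 go.py
```

```text
[0.54975262 0.15824288 0.03      ] [ 0.54772612 -0.23364365  0.05      ]
('top', 'side') [ 0.5445  0.1552 -0.0373 -0.0608] 206.203125
[ 0.549  -0.2339  0.03  ] 53.90625
('top',) [ 0.544   0.1555 -0.0365  0.2277] 72.03125
[ 0.5491 -0.2341  0.0334] 23.640625
('side',) [ 0.5457  0.155  -0.0412 -0.3841] 115.0625
[ 0.5494 -0.2338  0.0205] 29.390625
```

View pics/fit.png

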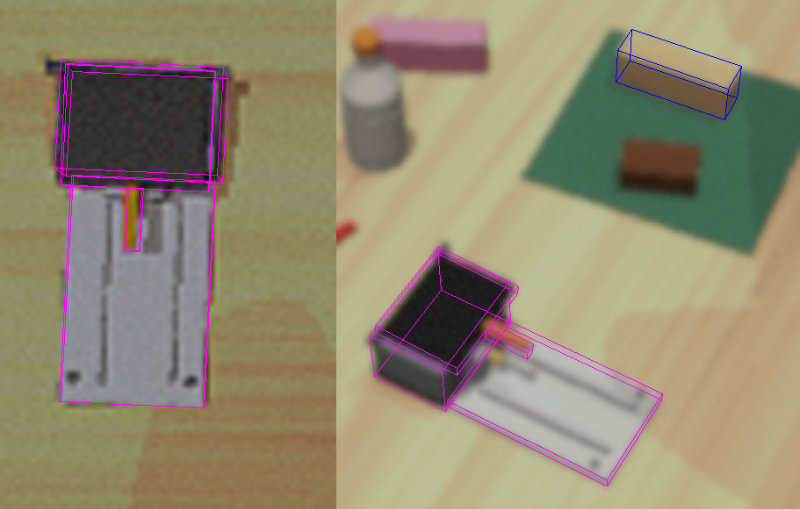

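The overlay fits the gauge and the pale rail on the mat well; the rail is confirmed. The tab sits higher than the model has it, so I'll triangulate the orange tab.

```bash
python3 - <<'E'
from fit import *
G=np.load("G.npy")
print(G)
C={}
for n in("top","side"):
    im=r.capture(n); hsv=cv2.cvtColor(im,cv2.COLOR_BGR2HSV)
    u=proj(n,place(disp(82,124,5,-5,5,.2),G[:3])).mean(0)
    m=cv2.inRange(hsv,(8,150,110),(28,255,255)); M=np.zeros_like(m); x,y=int(u[0]),int(u[1]); M[y-12:y+13,x-12:x+13]=m[y-12:y+13,x-12:x+13]
    k,l,s,c=cv2.connectedComponentsWithStats(M); print(n,u,[(s[i].tolist(),c[i].round(1).tolist()) for i in range(1,k)])
    i=1+np.argmax(s[1:,4]); C[n]=c[i]
# ray intersection
O=[];D=[]
for n in C:
    a,b=ray(n,C[n],0)[0],ray(n,C[n],.2)[0]; d=(b-a)/np.linalg.norm(b-a); O.append(a);D.append(d)
A=sum(np.eye(3)-np.outer(d,d) for d in D); P=np.linalg.solve(A,sum((np.eye(3)-np.outer(d,d))@o for o,d in zip(O,D)))
c,s=np.cos(G[2]),np.sin(G[2]); q=np.array([[c,s],[-s,c]])@(P[:2]-G[:2]); print("tab mid",P,"gauge xy",q,"angle",np.arctan2(P[2]-.067,.086-q[0]),"dist",np.hypot(P[2]-.067,.086-q[0]))
for a in np.arange(0,.4,.05):
    print(round(a,2),[ (proj(n,place(disp(82,124,5,-5,5,a),G[:3])).mean(0)-C[n]).round(1).tolist() for n in C])
E
```

```text
[ 0.54446655  0.15518128 -0.03730875 -0.06080801]
top [197.0084847  196.56753585] [([196, 192, 3, 12, 31], [196.9, 197.2])]
side [233.05840028 231.1219135 ] [([227, 231, 12, 7, 36], [231.2, 234.1])]
tab mid [0.53102556 0.15857772 0.07426728] gauge xy [-0.01355832  0.00289272] angle 0.07286600193106661 dist 0.09982320637410227
0.0 [[0.7, 0.4], [2.6, 1.4]]
0.05 [[0.5, 0.2], [2.5, 0.3]]
0.1 [[0.4, 0.0], [2.4, -0.7]]
0.15 [[0.2, -0.3], [2.2, -1.8]]
0.2 [[0.1, -0.7], [1.9, -3.0]]
0.25 [[-0.0, -1.1], [1.5, -4.1]]
0.3 [[-0.1, -1.6], [1.1, -5.3]]
0.35 [[-0.3, -2.2], [0.6, -6.5]]
```

Emit:
{"api": "servo_tool", "payload": {
  "targets": [
    {"dx": 3,"dy": 3,"dz": 0,"spin": -0.05,"grip": 100},
    {"dx": 6,"dy": 6,"spin": -0.1,"grip": 100},
    {"dx": 9,"dy": 9,"spin": -0.15,"grip": 100},
    {"dx": 12,"dy": 12,"spin": -0.2,"grip": 100},
    {"dx": 15,"dy": 15,"spin": -0.25,"grip": 100},
    {"dx": 18,"dy": 18,"spin": -0.313,"grip": 100},
    {"dx": 21,"dy": 21,"spin": -0.313,"grip": 100},
    {"dx": 24,"dy": 24,"spin": -0.313,"grip": 100},
    {"dx": 27,"dy": 27,"spin": -0.313,"grip": 100},
    {"dx": 30,"dy": 30,"spin": -0.313,"grip": 100}
  ],
  "squeeze": 15
}}

```text
validation failed for argument at $.ta...
```

Emit:
{"api": "servo_tool", "payload": {
  "targets": [
    {"dx": 3,"dy": 3,"dz": 0,"spin": -0.05,"grip": 100},
    {"dx": 6,"dy": 6,"dz": 0,"spin": -0.1,"grip": 100},
    {"dx": 9,"dy": 9,"dz": 0,"spin": -0.15,"grip": 100},
    {"dx": 12,"dy": 12,"dz": 0,"spin": -0.2,"grip": 100},
    {"dx": 15,"dy": 15,"dz": 0,"spin": -0.25,"grip": 100},
    {"dx": 18,"dy": 18,"dz": 0,"spin": -0.313,"grip": 100},
    {"dx": 21,"dy": 21,"dz": 0,"spin": -0.313,"grip": 100},
    {"dx": 24,"dy": 24,"dz": 0,"spin": -0.313,"grip": 100},
    {"dx": 27,"dy": 27,"dz": 0,"spin": -0.313,"grip": 100},
    {"dx": 30,"dy": 30,"dz": 0,"spin": -0.313,"grip": 100}
  ],
  "squeeze": 15
}}

```text
time_s: 2.63
tcp_pos: [0.4796, -0.3531, 0.227]
eef_rot: [-180.0, 0.0, 177.9]
contact_force: [-0.4, -1.0, 0.8]
gripper_width: 0.0875
```

Emit:
{"api": "servo_tool", "payload": {
  "targets": [
    {"dx": 0.3,"dy": 4,"dz": 0,"spin": 0,"grip": 100},
    {"dx": 0.6,"dy": 8,"dz": 0,"spin": 0,"grip": 100},
    {"dx": 0.9,"dy": 12,"dz": 0,"spin": 0,"grip": 100},
    {"dx": 1.2,"dy": 16,"dz": 0,"spin": 0,"grip": 100},
    {"dx": 1.5,"dy": 20,"dz": 0,"spin": 0,"grip": 100},
    {"dx": 1.8,"dy": 24,"dz": 0,"spin": 0,"grip": 100},
    {"dx": 2.1,"dy": 28,"dz": 0,"spin": 0,"grip": 100},
    {"dx": 2.4,"dy": 32,"dz": 0,"spin": 0,"grip": 100},
    {"dx": 2.7,"dy": 36,"dz": 0,"spin": 0,"grip": 100},
    {"dx": 3,"dy": 40,"dz": 0,"spin": 0,"grip": 100}
  ]
}}

```text
time_s: 3.47
tcp_pos: [0.5082, 0.0472, 0.2271]
eef_rot: [180.0, 0.1, 177.9]
contact_force: [1.0, -0.2, -0.2]
gripper_width: 0.0879
```

Emit:
{"api": "servo_tool", "payload": {
  "targets": [
    {"dx": 0.3,"dy": 4,"dz": 0,"spin": 0,"grip": 100},
    {"dx": 0.3,"dy": 8,"dz": 0,"spin": 0,"grip": 100},
    {"dx": 0.3,"dy": 10.7,"dz": -1,"spin": 0,"grip": 100},
    {"dx": 0.3,"dy": 10.7,"dz": -4,"spin": 0,"grip": 100},
    {"dx": 0.3,"dy": 10.7,"dz": -7,"spin": 0,"grip": 100},
    {"dx": 0.3,"dy": 10.7,"dz": -10,"spin": 0,"grip": 100},
    {"dx": 0.3,"dy": 10.7,"dz": -11.5,"spin": 0,"grip": 100},
    {"dx": 0.3,"dy": 10.7,"dz": -11.5,"spin": 0,"grip": 100},
    {"dx": 0.3,"dy": 10.7,"dz": -11.5,"spin": 0,"grip": 100},
    {"dx": 0.3,"dy": 10.7,"dz": -11.5,"spin": 0,"grip": 100}
  ]
}}

```text
time_s: 4.3
tcp_pos: [0.5123, 0.1526, 0.1129]
eef_rot: [180.0, 0.1, 177.9]
contact_force: [1.1, 1.0, 0.2]
gripper_width: 0.088
```

```bash
python3 - <<'E'
from h import *
o=[]
for n,x0,y0 in(("top",170,160),("side",190,190)):
    im=r.capture(n); o.append(cv2.resize(im[y0:y0+80,x0:x0+80],(400,400),interpolation=cv2.INTER_CUBIC))
cv2.imwrite("pics/a.png",np.hstack(o))
E
```

```text
(no output)
```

View pics/a.png

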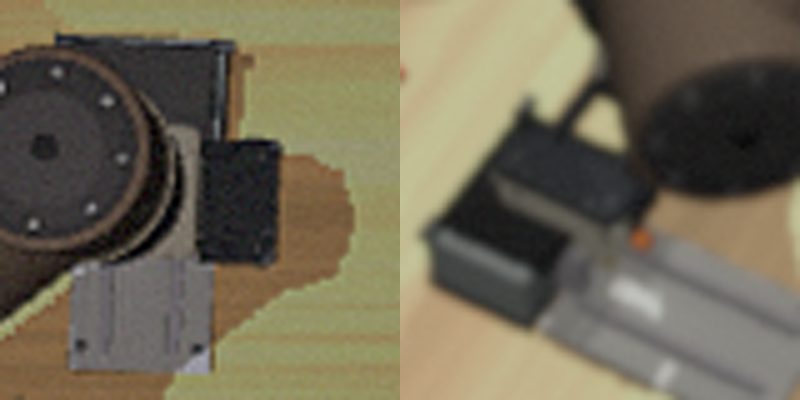

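The gripper is above the slot, with the tab's orange tip just showing at (640,238) in the side crop. Next I descend onto the tab and close.

Emit:
{"api": "servo_tool", "payload": {
  "targets": [
    {"dx": 0.4,"dy": 0.5,"dz": -1.5,"spin": 0,"grip": 100},
    {"dx": 0.4,"dy": 0.5,"dz": -3,"spin": 0,"grip": 100},
    {"dx": 0.4,"dy": 0.5,"dz": -4.5,"spin": 0,"grip": 100},
    {"dx": 0.4,"dy": 0.5,"dz": -5.7,"spin": 0,"grip": 100},
    {"dx": 0.4,"dy": 0.5,"dz": -5.7,"spin": 0,"grip": 100},
    {"dx": 0.4,"dy": 0.5,"dz": -5.7,"spin": 0,"grip": 40},
    {"dx": 0.4,"dy": 0.5,"dz": -5.7,"spin": 0,"grip": 20},
    {"dx": 0.4,"dy": 0.5,"dz": -5.7,"spin": 0,"grip": 20},
    {"dx": 0.4,"dy": 0.5,"dz": -5.7,"spin": 0,"grip": 20},
    {"dx": 0.4,"dy": 0.5,"dz": -5.7,"spin": 0,"grip": 20}
  ]
}}

```text
time_s: 5.23
tcp_pos: [0.5158, 0.1574, 0.0553]
eef_rot: [180.0, 0.1, 177.9]
contact_force: [0.2, -0.7, -0.9]
gripper_width: 0.0598
```

Emit:
{"api": "servo_tool", "payload": {
  "targets": [
    {"dx": 0,"dy": 0,"dz": 0,"spin": 0,"grip": 15},
    {"dx": 0,"dy": 0,"dz": 0,"spin": 0,"grip": 10},
    {"dx": 0,"dy": 0,"dz": 0,"spin": 0,"grip": 5},
    {"dx": 0,"dy": 0,"dz": 0,"spin": 0,"grip": 0},
    {"dx": 0,"dy": 0,"dz": 0,"spin": 0,"grip": 0},
    {"dx": 0,"dy": 0,"dz": 0,"spin": 0,"grip": 0},
    {"dx": 0,"dy": 0,"dz": 0,"spin": 0,"grip": 0},
    {"dx": 0,"dy": 0,"dz": 0,"spin": 0,"grip": 0},
    {"dx": 0,"dy": 0,"dz": 0,"spin": 0,"grip": 0},
    {"dx": 0,"dy": 0,"dz": 0,"spin": 0,"grip": 0}
  ]
}}

```text
time_s: 6.07
tcp_pos: [0.5155, 0.158, 0.0545]
eef_rot: [179.9, 0.0, 177.9]
contact_force: [-2.7, 5.4, -1.7]
gripper_width: 0.0097
```

Emit:
{"api": "servo_tool", "payload": {
  "targets": [
    {"dx": 0.08,"dy": 0,"dz": 0.86,"spin": 0,"grip": 0},
    {"dx": 0.23,"dy": -0.01,"dz": 1.71,"spin": 0,"grip": 0},
    {"dx": 0.44,"dy": -0.02,"dz": 2.54,"spin": 0,"grip": 0},
    {"dx": 0.72,"dy": -0.03,"dz": 3.36,"spin": 0,"grip": 0},
    {"dx": 1.05,"dy": -0.04,"dz": 4.16,"spin": 0,"grip": 0},
    {"dx": 1.44,"dy": -0.05,"dz": 4.92,"spin": 0,"grip": 0},
    {"dx": 1.89,"dy": -0.07,"dz": 5.66,"spin": 0,"grip": 0},
    {"dx": 2.39,"dy": -0.09,"dz": 6.36,"spin": 0,"grip": 0},
    {"dx": 2.95,"dy": -0.11,"dz": 7.02,"spin": 0,"grip": 0},
    {"dx": 3.55,"dy": -0.13,"dz": 7.64,"spin": 0,"grip": 0}
  ]
}}

```text
time_s: 6.9
tcp_pos: [0.5497, 0.1569, 0.1307]
eef_rot: [179.9, -0.1, 177.9]
contact_force: [-4.9, 8.1, -1.6]
gripper_width: 0.0101
```

Emit:
{"api": "servo_tool", "payload": {
  "targets": [
    {"dx": 0.69,"dy": -0.01,"dz": 0.61,"spin": 0,"grip": 0},
    {"dx": 1.43,"dy": -0.02,"dz": 1.16,"spin": 0,"grip": 0},
    {"dx": 2.21,"dy": -0.03,"dz": 1.65,"spin": 0,"grip": 0},
    {"dx": 3.02,"dy": -0.04,"dz": 2.07,"spin": 0,"grip": 0},
    {"dx": 3.87,"dy": -0.06,"dz": 2.43,"spin": 0,"grip": 0},
    {"dx": 4.74,"dy": -0.08,"dz": 2.72,"spin": 0,"grip": 0},
    {"dx": 5.64,"dy": -0.1,"dz": 2.94,"spin": 0,"grip": 0},
    {"dx": 6.54,"dy": -0.12,"dz": 3.09,"spin": 0,"grip": 0},
    {"dx": 7.35,"dy": -0.15,"dz": 3.16,"spin": 0,"grip": 0},
    {"dx": 7.98,"dy": -0.17,"dz": 3.17,"spin": 0,"grip": 0}
  ]
}}

```text
time_s: 7.73
tcp_pos: [0.6308, 0.1546, 0.1634]
eef_rot: [180.0, -0.0, 177.9]
contact_force: [-4.5, 3.3, 6.8]
gripper_width: 0.0095
```

Emit:
{"api": "servo_tool", "payload": {
  "targets": [
    {"dx": 0,"dy": 0,"dz": 0,"spin": 0,"grip": 0},
    {"dx": 0,"dy": 0,"dz": 0,"spin": 0,"grip": 0},
    {"dx": 0,"dy": 0,"dz": 0,"spin": 0,"grip": 0},
    {"dx": 0,"dy": 0,"dz": 0,"spin": 0,"grip": 0},
    {"dx": 0,"dy": 0,"dz": 0,"spin": 0,"grip": 0},
    {"dx": 0,"dy": 0,"dz": 0,"spin": 0,"grip": 0},
    {"dx": 0,"dy": 0,"dz": 0,"spin": 0,"grip": 0},
    {"dx": 0,"dy": 0,"dz": 0,"spin": 0,"grip": 0},
    {"dx": 0,"dy": 0,"dz": 0,"spin": 0,"grip": 0},
    {"dx": 0,"dy": 0,"dz": 0,"spin": 0,"grip": 0}
  ]
}}

```text
time_s: 8.57
tcp_pos: [0.6313, 0.1546, 0.1634]
eef_rot: [180.0, 0.1, 177.9]
contact_force: [1.4, 3.1, 5.5]
gripper_width: 0.0098
```

Emit:
{"api": "servo_tool", "payload": {
  "targets": [
    {"dx": 0,"dy": 0,"dz": 0,"spin": 0,"grip": 30},
    {"dx": 0,"dy": 0,"dz": 0,"spin": 0,"grip": 60},
    {"dx": 0,"dy": 0,"dz": 0,"spin": 0,"grip": 60},
    {"dx": 0,"dy": 0,"dz": 0,"spin": 0,"grip": 60},
    {"dx": 0,"dy": 0,"dz": 0,"spin": 0,"grip": 60},
    {"dx": 0,"dy": 0,"dz": 2,"spin": 0,"grip": 60},
    {"dx": 0,"dy": 0,"dz": 4,"spin": 0,"grip": 60},
    {"dx": 0,"dy": 0,"dz": 6,"spin": 0,"grip": 60},
    {"dx": 0,"dy": 0,"dz": 8,"spin": 0,"grip": 60},
    {"dx": 0,"dy": 0,"dz": 8,"spin": 0,"grip": 60}
  ]
}}

```text
time_s: 9.4
tcp_pos: [0.6325, 0.1545, 0.2473]
eef_rot: [179.9, 0.3, 177.9]
contact_force: [0.9, -0.1, 1.6]
gripper_width: 0.0522
```

Emit:
{"api": "servo_tool", "payload": {
  "targets": [
    {"dx": -1,"dy": -4,"dz": 0,"spin": 0.01,"grip": 80},
    {"dx": -2,"dy": -8,"dz": 0,"spin": 0.02,"grip": 80},
    {"dx": -3,"dy": -12,"dz": 0,"spin": 0.03,"grip": 80},
    {"dx": -4,"dy": -16,"dz": 0,"spin": 0.04,"grip": 80},
    {"dx": -5,"dy": -20,"dz": 0,"spin": 0.05,"grip": 80},
    {"dx": -6,"dy": -24,"dz": 0,"spin": 0.06,"grip": 80},
    {"dx": -7,"dy": -28,"dz": 0,"spin": 0.067,"grip": 80},
    {"dx": -8,"dy": -32,"dz": 0,"spin": 0.067,"grip": 80},
    {"dx": -8,"dy": -36,"dz": 0,"spin": 0.067,"grip": 80},
    {"dx": -8,"dy": -39,"dz": 0,"spin": 0.067,"grip": 80}
  ]
}}

```text
time_s: 10.23
tcp_pos: [0.5496, -0.2385, 0.2428]
eef_rot: [-180.0, 0.0, -178.3]
contact_force: [0.5, 1.1, -0.1]
gripper_width: 0.0703
```

```bash
python3 - <<'E'
from fit import *
G=np.load("G.npy"); G[1]+=.0015
o=[]
for n,x0,y0 in(("top",160,140),("side",190,180)):
    im=r.capture(n); c=cv2.resize(im[y0:y0+100,x0:x0+100],(400,400),interpolation=cv2.INTER_CUBIC); d=c.copy()
    lines(d,n,gauge(1.571),G[:3],x0,y0,4,(255,0,255)); lines(d,n,[box(-130,-2,-28,-21,10,18),box(-130,-2,21,28,10,18)],G[:3],x0,y0,4,(0,255,0)); o.append(np.vstack([c,d]) if 0 else d); o.append(c)
a=np.vstack([np.hstack(o[:2]),np.hstack(o[2:])]); cv2.imwrite("pics/b.png",cv2.resize(a,(600,600)))
E
```

```text
(no output)
```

View pics/b.png

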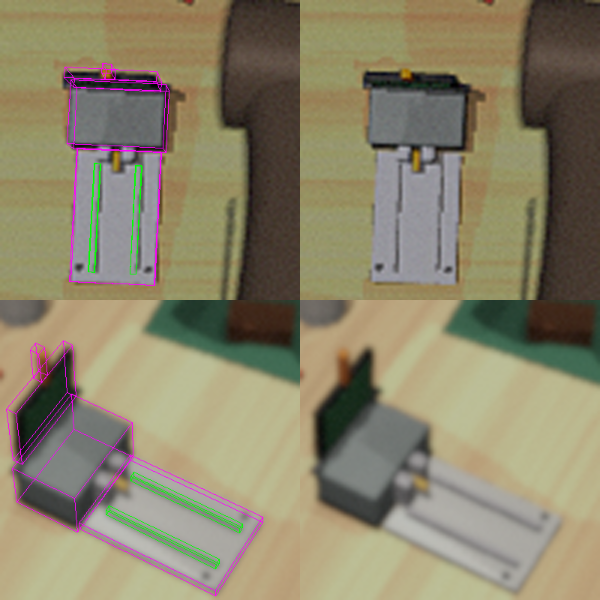

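The display now stands upright by itself. I'll refit the gauge pose and display angle with the clear view, and read the rail fit again.

```bash
cat > go2.py <<'E'
from fit import *
G=np.load("G.npy"); c,s=np.cos(G[2]),np.sin(G[2])
def pick(t,n,c):
    for _ in range(4):
        r.capture(n)
        L=[d for d in r.cut_out(t,n) if abs(np.mean(d["extent"][::2])-c[0])<14 and abs(np.mean(d["extent"][1::2])-c[1])<14]
        if L: return L[0]["mask"].astype(float)
C={}
for n in("top","side"):
    im=r.capture(n); hsv=cv2.cvtColor(im,cv2.COLOR_BGR2HSV); u=proj(n,place(disp(82,124,5,-5,5,1.55),G[:3])).mean(0)
    m=cv2.inRange(hsv,(5,120,70),(28,255,255)); M=np.zeros_like(m); x,y=int(u[0]),int(u[1]); M[y-8:y+9,x-8:x+9]=m[y-8:y+9,x-8:x+9]
    k,l,st,ce=cv2.connectedComponentsWithStats(M); i=1+np.argmax(st[1:,4]); C[n]=ce[i]; print(n,u,st[i],ce[i])
O=[];D=[]
for n in C:
    a,b=ray(n,C[n],0)[0],ray(n,C[n],.2)[0]; D.append((b-a)/np.linalg.norm(b-a)); O.append(a)
Q=[np.eye(3)-np.outer(d,d) for d in D]; P=np.linalg.solve(sum(Q),sum(q@o for q,o in zip(Q,O)))
q=np.array([[c,s],[-s,c]])@(P[:2]-G[:2]); print("tab",P,"gauge",q,"angle",np.arctan2(P[2]-.067,.086-q[0]))
g={n:pick("gauge",n,cc) for n,cc in(("top",(196,198)),("side",(235,240)))}
for nm in(("top","side"),("top",),("side",)):
    ms={n:g[n] for n in nm if g[n] is not None}
    if ms:
        p,e=fit(lambda p:(gauge(p[3]),p[:3]),ms,[G[0],G[1],G[2],1.5],[.006,.006,.03,.1]); print(nm,p.round(4),e)
E
python3 go2.py
```

```text
top [196.10948756 164.00257516] [193 163   4   3  11] [194.63636364 164.09090909]
side [203.34653201 200.34704171] [202 196   5  12  43] [204.06976744 201.51162791]
tab [0.62589062 0.1558624  0.17087978] gauge [0.081342   0.00371778] angle 1.5259860680192696
('top', 'side') [ 0.5441  0.1562 -0.0237  1.5222] 189.921875
('top',) [ 0.5432  0.1562 -0.0278  1.5318] 73.015625
('side',) [ 0.5442  0.1561 -0.0178  1.5204] 112.453125
```

```bash
cat > go3.py <<'E'
from fit import *
im=np.mean([r.capture("top").astype(float) for _ in range(8)],0); g=im.mean(2); sat=im.max(2)-im.min(2)
res=[]
for v in range(197,231):
    xs=np.arange(178,220,.1); f=lambda a:np.interp(xs,np.arange(512),a[v]); L,Sx=f(g),f(sat)
    # sat threshold edges
    lo=Sx<(Sx.max()+Sx.min())/2; idx=np.where(lo)[0]; e1,e2=xs[idx[0]],xs[idx[-1]]
    w=e2-e1; d=[]
    for fr in(.28,.77):
        k=np.abs(xs-(e1+fr*w))<4; b=np.percentile(L[k],80)-L[k]; b=np.clip(b-b.max()*.4,0,None); d.append((xs[k]*b).sum()/b.sum())
    res.append([v,e1,d[0],d[1],e2])
res=np.array(res)
for i,z in((1,.01),(2,.012),(3,.012),(4,.01)):
    W=ray("top",res[:,[i,0]],z); ok=np.ones(len(W),bool)
    for _ in range(3):
        c=np.polyfit(W[ok,0]-.48,W[ok,1],1); e=W[:,1]-np.polyval(c,W[:,0]-.48); ok=np.abs(e)<.002
    print(i,"yaw",c[0].round(4),"y at x=.48:",c[1].round(4),ok.sum(),e[ok].std().round(5))
# plunger brass centroid, top
hsv=cv2.cvtColor(im.astype(np.uint8),cv2.COLOR_BGR2HSV); m=cv2.inRange(hsv,(12,120,70),(30,255,255))[185:200,190:210]
k,l,st,ce=cv2.connectedComponentsWithStats(m); i=1+np.argmax(st[1:,4]); print(st[i],ce[i]+[190,185],ray("top",[ce[i]+[190,185]],.036))
E
python3 go3.py
```

```text
1 yaw -0.0311 y at x=.48: 0.2098 34 0.00054
2 yaw -0.031 y at x=.48: 0.1789 33 0.00077
3 yaw -0.0306 y at x=.48: 0.1294 32 0.0007
4 yaw -0.0333 y at x=.48: 0.1078 34 0.00037
[ 7  5  3  7 17] [198.23529412 192.82352941] [[0.5463672  0.15679092 0.036     ]]
```

Emit:
{"api": "servo_tool", "payload": {
  "targets": [
    {"dx": 0,"dy": 0.4,"dz": -3.5,"spin": 0,"grip": 80},
    {"dx": 0,"dy": 0.4,"dz": -7,"spin": 0,"grip": 80},
    {"dx": 0,"dy": 0.4,"dz": -10.5,"spin": 0,"grip": 80},
    {"dx": 0,"dy": 0.4,"dz": -14,"spin": 0,"grip": 80},
    {"dx": 0,"dy": 0.4,"dz": -17,"spin": 0,"grip": 80},
    {"dx": 0,"dy": 0.4,"dz": -20,"spin": 0,"grip": 80},
    {"dx": 0,"dy": 0.4,"dz": -21.9,"spin": 0,"grip": 80},
    {"dx": 0,"dy": 0.4,"dz": -21.9,"spin": 0,"grip": 80},
    {"dx": 0,"dy": 0.4,"dz": -21.9,"spin": 0,"grip": 50},
    {"dx": 0,"dy": 0.4,"dz": -21.9,"spin": 0,"grip": 45}
  ],
  "squeeze": 40
}}

```text
time_s: 11.87
tcp_pos: [0.5518, -0.2321, 0.025]
eef_rot: [-180.0, 0.1, -178.3]
contact_force: [0.8, -0.1, 0.6]
gripper_width: 0.0615
```

Emit:
{"api": "servo_tool", "payload": {
  "targets": [
    {"dx": 0,"dy": 0,"dz": 0,"spin": 0,"grip": 42},
    {"dx": 0,"dy": 0,"dz": 0,"spin": 0,"grip": 38},
    {"dx": 0,"dy": 0,"dz": 0,"spin": 0,"grip": 34},
    {"dx": 0,"dy": 0,"dz": 0,"spin": 0,"grip": 30},
    {"dx": 0,"dy": 0,"dz": 0,"spin": 0,"grip": 25},
    {"dx": 0,"dy": 0,"dz": 0,"spin": 0,"grip": 20},
    {"dx": 0,"dy": 0,"dz": 0,"spin": 0,"grip": 20},
    {"dx": 0,"dy": 0,"dz": 0,"spin": 0,"grip": 20},
    {"dx": 0,"dy": 0,"dz": 0,"spin": 0,"grip": 20},
    {"dx": 0,"dy": 0,"dz": 0,"spin": 0,"grip": 20}
  ]
}}

```text
time_s: 12.7
tcp_pos: [0.5512, -0.2319, 0.0246]
eef_rot: [-180.0, 0.1, -178.3]
contact_force: [-1.3, 0.9, 5.8]
gripper_width: 0.0337
```

Emit:
{"api": "servo_tool", "payload": {
  "targets": [
    {"dx": 0,"dy": 0,"dz": 1,"spin": 0,"grip": 20},
    {"dx": 0,"dy": 0,"dz": 3,"spin": 0,"grip": 20},
    {"dx": 0,"dy": 0,"dz": 6,"spin": 0,"grip": 20},
    {"dx": 0,"dy": 0,"dz": 9,"spin": 0,"grip": 20},
    {"dx": 0,"dy": 2,"dz": 12,"spin": 0,"grip": 20},
    {"dx": -0.7,"dy": 5,"dz": 12,"spin": -0.01,"grip": 20},
    {"dx": -1.4,"dy": 8,"dz": 12,"spin": -0.02,"grip": 20},
    {"dx": -2.1,"dy": 11,"dz": 12,"spin": -0.03,"grip": 20},
    {"dx": -2.8,"dy": 14,"dz": 12,"spin": -0.04,"grip": 20},
    {"dx": -3.5,"dy": 17,"dz": 12,"spin": -0.061,"grip": 20}
  ]
}}

```text
time_s: 13.53
tcp_pos: [0.5149, -0.0606, 0.1442]
eef_rot: [180.0, 0.0, 178.2]
contact_force: [1.6, 0.5, -1.3]
gripper_width: 0.0336
```

Emit:
{"api": "servo_tool", "payload": {
  "targets": [
    {"dx": -0.7,"dy": 3,"dz": 0,"spin": 0,"grip": 20},
    {"dx": -1.4,"dy": 6,"dz": 0,"spin": 0,"grip": 20},
    {"dx": -2.1,"dy": 9,"dz": 0,"spin": 0,"grip": 20},
    {"dx": -2.8,"dy": 12,"dz": 0,"spin": 0,"grip": 20},
    {"dx": -3.5,"dy": 15,"dz": 0,"spin": 0,"grip": 20},
    {"dx": -4.2,"dy": 17.5,"dz": 0,"spin": 0,"grip": 20},
    {"dx": -4.9,"dy": 20,"dz": 0,"spin": 0,"grip": 20},
    {"dx": -5.2,"dy": 21.5,"dz": 0,"spin": 0,"grip": 20},
    {"dx": -5.2,"dy": 22.1,"dz": 0,"spin": 0,"grip": 20},
    {"dx": -5.2,"dy": 22.1,"dz": 0,"spin": 0,"grip": 20}
  ]
}}

```text
time_s: 14.37
tcp_pos: [0.4636, 0.1603, 0.1441]
eef_rot: [180.0, 0.0, 178.3]
contact_force: [-0.2, -0.1, -1.4]
gripper_width: 0.0337
```

Emit:
{"api": "servo_tool", "payload": {
  "targets": [
    {"dx": 0,"dy": 0,"dz": -1,"spin": 0,"grip": 20},
    {"dx": 0,"dy": 0,"dz": -2,"spin": 0,"grip": 20},
    {"dx": 0,"dy": 0,"dz": -3,"spin": 0,"grip": 20},
    {"dx": 0,"dy": 0,"dz": -4,"spin": 0,"grip": 20},
    {"dx": 0,"dy": 0,"dz": -5,"spin": 0,"grip": 20},
    {"dx": 0,"dy": 0,"dz": -6,"spin": 0,"grip": 20},
    {"dx": 0,"dy": 0,"dz": -7,"spin": 0,"grip": 20},
    {"dx": 0,"dy": 0,"dz": -7,"spin": 0,"grip": 20},
    {"dx": 0,"dy": 0,"dz": -7,"spin": 0,"grip": 20},
    {"dx": 0,"dy": 0,"dz": -7,"spin": 0,"grip": 20}
  ]
}}

```text
time_s: 15.2
tcp_pos: [0.4638, 0.1588, 0.0736]
eef_rot: [-180.0, -0.0, 178.2]
contact_force: [-0.4, 0.2, -0.9]
gripper_width: 0.0339
```

```bash
cat > look.py <<'E'
from fit import *
import sys
G=np.array([.5443,.1567,-.031]); tx,ty,zb,name=float(sys.argv[1]),float(sys.argv[2]),float(sys.argv[3])*1000,sys.argv[4]
R=[box(-62,58,-17,17,zb,zb+45)]
S2=[box(-130,-2,-28,-21,10,18),box(-130,-2,21,28,10,18),box(-142,0,-50,50,0,10),box(0,16,-21,-7,10,50),box(0,16,7,21,10,50)]
o=[]
for n,x0,y0 in(("top",160,155),("side",195,180)):
    im=r.capture(n); c=cv2.resize(im[y0:y0+80,x0:x0+100],(500,400),interpolation=cv2.INTER_CUBIC)[:,:400]; d=c.copy()
    lines(d,n,S2,G,x0,y0,5,(0,255,0)); lines(d,n,R,[tx,ty,-.031],x0,y0,5,(255,0,255)); o+=[d,c]
cv2.imwrite(f"pics/{name}.png",cv2.resize(np.vstack([np.hstack(o[:2]),np.hstack(o[2:])]),(600,600)))
E
python3 look.py .4638 .1588 .053 c
```

```text
(no output)
```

View pics/c.png

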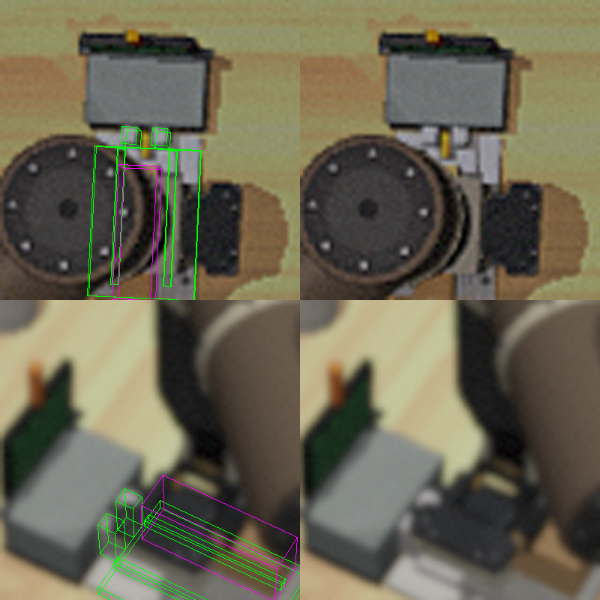

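The rail is mostly hidden by the gripper, but the overlaid posts and bed line up with the picture and the display is still upright. Next I lower the rail slowly into the slot.

Emit:
{"api": "servo_tool", "payload": {
  "targets": [
    {"dx": 0,"dy": 0.04,"dz": -0.5,"spin": 0,"grip": 20},
    {"dx": 0,"dy": 0.04,"dz": -1,"spin": 0,"grip": 20},
    {"dx": 0,"dy": 0.04,"dz": -1.5,"spin": 0,"grip": 20},
    {"dx": 0,"dy": 0.04,"dz": -2,"spin": 0,"grip": 20},
    {"dx": 0,"dy": 0.04,"dz": -2.5,"spin": 0,"grip": 20},
    {"dx": 0,"dy": 0.04,"dz": -3,"spin": 0,"grip": 20},
    {"dx": 0,"dy": 0.04,"dz": -3.3,"spin": 0,"grip": 20},
    {"dx": 0,"dy": 0.04,"dz": -3.3,"spin": 0,"grip": 20},
    {"dx": 0,"dy": 0.04,"dz": -3.3,"spin": 0,"grip": 20},
    {"dx": 0,"dy": 0.04,"dz": -3.3,"spin": 0,"grip": 20}
  ]
}}

```text
time_s: 16.13
tcp_pos: [0.4639, 0.1597, 0.0408]
eef_rot: [180.0, 0.0, 178.2]
contact_force: [0.4, 0.4, -1.7]
gripper_width: 0.0337
```

Emit:
{"api": "servo_tool", "payload": {
  "targets": [
    {"dx": 0,"dy": 0,"dz": -0.1,"spin": 0,"grip": 20},
    {"dx": 0,"dy": 0,"dz": -0.2,"spin": 0,"grip": 20},
    {"dx": 0,"dy": 0,"dz": -0.3,"spin": 0,"grip": 20},
    {"dx": 0,"dy": 0,"dz": -0.4,"spin": 0,"grip": 20},
    {"dx": 0,"dy": 0,"dz": -0.5,"spin": 0,"grip": 20},
    {"dx": 0,"dy": 0,"dz": -0.6,"spin": 0,"grip": 20},
    {"dx": 0,"dy": 0,"dz": -0.7,"spin": 0,"grip": 20},
    {"dx": 0,"dy": 0,"dz": -0.7,"spin": 0,"grip": 20},
    {"dx": 0,"dy": 0,"dz": -0.7,"spin": 0,"grip": 20},
    {"dx": 0,"dy": 0,"dz": -0.7,"spin": 0,"grip": 20}
  ]
}}

```text
time_s: 16.97
tcp_pos: [0.4637, 0.1595, 0.0336]
eef_rot: [-180.0, -0.0, 178.2]
contact_force: [-0.5, 0.2, -1.1]
gripper_width: 0.0334
```

Emit:
{"api": "servo_tool", "payload": {
  "targets": [
    {"dx": 0,"dy": 0,"dz": -0.1,"spin": 0,"grip": 20},
    {"dx": 0,"dy": 0,"dz": -0.15,"spin": 0,"grip": 20},
    {"dx": 0,"dy": 0,"dz": -0.2,"spin": 0,"grip": 20},
    {"dx": 0,"dy": 0,"dz": -0.25,"spin": 0,"grip": 20},
    {"dx": 0,"dy": 0,"dz": -0.3,"spin": 0,"grip": 20},
    {"dx": 0,"dy": 0,"dz": -0.3,"spin": 0,"grip": 20},
    {"dx": 0,"dy": 0,"dz": -0.3,"spin": 0,"grip": 20},
    {"dx": 0,"dy": 0,"dz": -0.3,"spin": 0,"grip": 20},
    {"dx": 0,"dy": 0,"dz": -0.3,"spin": 0,"grip": 20},
    {"dx": 0,"dy": 0,"dz": -0.3,"spin": 0,"grip": 20}
  ]
}}

```text
time_s: 17.8
tcp_pos: [0.4637, 0.1596, 0.0307]
eef_rot: [180.0, 0.0, 178.2]
contact_force: [-0.4, -0.4, -1.7]
gripper_width: 0.0337
```

Emit:
{"api": "servo_tool", "payload": {
  "targets": [
    {"dx": 0,"dy": 0,"dz": -0.03,"spin": 0,"grip": 20},
    {"dx": 0,"dy": 0,"dz": -0.06,"spin": 0,"grip": 20},
    {"dx": 0,"dy": 0,"dz": -0.09,"spin": 0,"grip": 20},
    {"dx": 0,"dy": 0,"dz": -0.12,"spin": 0,"grip": 20},
    {"dx": 0,"dy": 0,"dz": -0.12,"spin": 0,"grip": 20},
    {"dx": 0,"dy": 0,"dz": -0.12,"spin": 0,"grip": 20},
    {"dx": 0,"dy": 0,"dz": -0.12,"spin": 0,"grip": 20},
    {"dx": 0,"dy": 0,"dz": -0.12,"spin": 0,"grip": 20},
    {"dx": 0,"dy": 0,"dz": -0.12,"spin": 0,"grip": 20},
    {"dx": 0,"dy": 0,"dz": -0.12,"spin": 0,"grip": 20}
  ]
}}

```text
time_s: 18.63
tcp_pos: [0.4638, 0.1596, 0.0305]
eef_rot: [180.0, 0.0, 178.2]
contact_force: [-5.5, 0.3, 13.3]
gripper_width: 0.0335
```

Emit:
{"api": "servo_tool", "payload": {
  "targets": [
    {"dx": 0,"dy": 0,"dz": 0.09,"spin": 0,"grip": 20},
    {"dx": 0,"dy": 0,"dz": 0.09,"spin": 0,"grip": 20},
    {"dx": 0.1,"dy": 0,"dz": 0.09,"spin": 0,"grip": 20},
    {"dx": 0.2,"dy": -0.01,"dz": 0.09,"spin": 0,"grip": 20},
    {"dx": 0.3,"dy": -0.02,"dz": 0.09,"spin": 0,"grip": 20},
    {"dx": 0.4,"dy": -0.03,"dz": 0.09,"spin": 0,"grip": 20},
    {"dx": 0.5,"dy": -0.03,"dz": 0.09,"spin": 0,"grip": 20},
    {"dx": 0.6,"dy": -0.04,"dz": 0.09,"spin": 0,"grip": 20},
    {"dx": 0.7,"dy": -0.04,"dz": 0.09,"spin": 0,"grip": 20},
    {"dx": 0.8,"dy": -0.05,"dz": 0.09,"spin": 0,"grip": 20}
  ]
}}

```text
time_s: 19.47
tcp_pos: [0.4711, 0.1588, 0.0305]
eef_rot: [-180.0, -0.1, 178.2]
contact_force: [-6.0, 0.6, 9.1]
gripper_width: 0.0337
```

Emit:
{"api": "servo_tool", "payload": {
  "targets": [
    {"dx": 0.05,"dy": 0,"dz": 0,"spin": 0,"grip": 20},
    {"dx": 0.1,"dy": 0,"dz": 0,"spin": 0,"grip": 20},
    {"dx": 0.15,"dy": 0,"dz": 0,"spin": 0,"grip": 20},
    {"dx": 0.2,"dy": -0.01,"dz": 0,"spin": 0,"grip": 20},
    {"dx": 0.25,"dy": -0.01,"dz": 0,"spin": 0,"grip": 20},
    {"dx": 0.3,"dy": -0.01,"dz": 0,"spin": 0,"grip": 20},
    {"dx": 0.35,"dy": -0.01,"dz": 0,"spin": 0,"grip": 20},
    {"dx": 0.4,"dy": -0.01,"dz": 0,"spin": 0,"grip": 20},
    {"dx": 0.45,"dy": -0.01,"dz": 0,"spin": 0,"grip": 20},
    {"dx": 0.5,"dy": -0.02,"dz": 0,"spin": 0,"grip": 20}
  ]
}}

```text
time_s: 20.3
tcp_pos: [0.475, 0.1584, 0.0305]
eef_rot: [-179.9, -0.1, 178.2]
contact_force: [-13.2, 2.1, 14.0]
gripper_width: 0.0337
```

Emit:
{"api": "servo_tool", "payload": {
  "targets": [
    {"dx": 0,"dy": 0,"dz": 0.03,"spin": 0,"grip": 20},
    {"dx": 0,"dy": 0,"dz": 0.06,"spin": 0,"grip": 20},
    {"dx": 0,"dy": 0,"dz": 0.06,"spin": 0,"grip": 20},
    {"dx": 0,"dy": 0,"dz": 0.06,"spin": 0,"grip": 20},
    {"dx": 0,"dy": 0,"dz": 0.06,"spin": 0,"grip": 20},
    {"dx": 0,"dy": 0,"dz": 0.06,"spin": 0,"grip": 20},
    {"dx": 0,"dy": 0,"dz": 0.06,"spin": 0,"grip": 20},
    {"dx": 0,"dy": 0,"dz": 0.06,"spin": 0,"grip": 20},
    {"dx": 0,"dy": 0,"dz": 0.06,"spin": 0,"grip": 20},
    {"dx": 0,"dy": 0,"dz": 0.06,"spin": 0,"grip": 20}
  ]
}}

```text
time_s: 21.13
tcp_pos: [0.4755, 0.1585, 0.0306]
eef_rot: [-179.9, -0.1, 178.2]
contact_force: [-5.9, 1.6, 3.1]
gripper_width: 0.0336
```

Emit:
{"api": "servo_tool", "payload": {
  "targets": [
    {"dx": 0.06,"dy": 0,"dz": 0.02,"spin": 0,"grip": 20},
    {"dx": 0.12,"dy": 0,"dz": 0.02,"spin": 0,"grip": 20},
    {"dx": 0.18,"dy": -0.01,"dz": 0.02,"spin": 0,"grip": 20},
    {"dx": 0.24,"dy": -0.01,"dz": 0.02,"spin": 0,"grip": 20},
    {"dx": 0.3,"dy": -0.01,"dz": 0.02,"spin": 0,"grip": 20},
    {"dx": 0.36,"dy": -0.01,"dz": 0.02,"spin": 0,"grip": 20},
    {"dx": 0.42,"dy": -0.01,"dz": 0.02,"spin": 0,"grip": 20},
    {"dx": 0.48,"dy": -0.02,"dz": 0.02,"spin": 0,"grip": 20},
    {"dx": 0.54,"dy": -0.02,"dz": 0.02,"spin": 0,"grip": 20},
    {"dx": 0.6,"dy": -0.02,"dz": 0.02,"spin": 0,"grip": 20}
  ],
  "squeeze": 50
}}

```text
time_s: 21.97
tcp_pos: [0.481, 0.1582, 0.0307]
eef_rot: [-179.9, -0.2, 178.2]
contact_force: [-8.9, 2.9, 5.1]
gripper_width: 0.0336
```

Emit:
{"api": "servo_tool", "payload": {
  "targets": [
    {"dx": 0.03,"dy": 0,"dz": 0,"spin": 0,"grip": 20},
    {"dx": 0.06,"dy": 0,"dz": 0,"spin": 0,"grip": 20},
    {"dx": 0.09,"dy": 0,"dz": 0,"spin": 0,"grip": 20},
    {"dx": 0.12,"dy": 0,"dz": 0,"spin": 0,"grip": 20},
    {"dx": 0.15,"dy": 0,"dz": 0,"spin": 0,"grip": 20},
    {"dx": 0.18,"dy": 0,"dz": 0,"spin": 0,"grip": 20},
    {"dx": 0.21,"dy": 0,"dz": 0,"spin": 0,"grip": 20},
    {"dx": 0.24,"dy": 0,"dz": 0,"spin": 0,"grip": 20},
    {"dx": 0.27,"dy": -0.01,"dz": 0,"spin": 0,"grip": 20},
    {"dx": 0.3,"dy": -0.01,"dz": 0,"spin": 0,"grip": 20}
  ]
}}

```text
time_s: 22.8
tcp_pos: [0.4836, 0.1581, 0.0306]
eef_rot: [-179.9, -0.2, 178.2]
contact_force: [-10.9, 3.6, 6.9]
gripper_width: 0.0335
```

Emit:
{"api": "servo_tool", "payload": {
  "targets": [
    {"dx": 0.03,"dy": 0.02,"dz": 0,"spin": 0,"grip": 20},
    {"dx": 0.06,"dy": 0.04,"dz": 0,"spin": 0,"grip": 20},
    {"dx": 0.09,"dy": 0.06,"dz": 0,"spin": 0,"grip": 20},
    {"dx": 0.12,"dy": 0.06,"dz": 0.02,"spin": 0,"grip": 20},
    {"dx": 0.15,"dy": 0.06,"dz": 0.02,"spin": 0,"grip": 20},
    {"dx": 0.18,"dy": 0.06,"dz": 0.02,"spin": 0,"grip": 20},
    {"dx": 0.21,"dy": 0.06,"dz": 0.02,"spin": 0,"grip": 20},
    {"dx": 0.21,"dy": 0.06,"dz": 0.02,"spin": 0,"grip": 20},
    {"dx": 0.21,"dy": 0.06,"dz": 0.02,"spin": 0,"grip": 20},
    {"dx": 0.21,"dy": 0.06,"dz": 0.02,"spin": 0,"grip": 20}
  ]
}}

```text
time_s: 23.63
tcp_pos: [0.4852, 0.1582, 0.0307]
eef_rot: [-179.9, -0.2, 178.2]
contact_force: [-12.3, 2.0, 5.9]
gripper_width: 0.0338
```

Emit:
{"api": "servo_tool", "payload": {
  "targets": [
    {"dx": 0.03,"dy": 0,"dz": 0,"spin": 0,"grip": 20},
    {"dx": 0.06,"dy": 0,"dz": 0,"spin": 0,"grip": 20},
    {"dx": 0.09,"dy": 0,"dz": 0,"spin": 0,"grip": 20},
    {"dx": 0.12,"dy": 0,"dz": 0,"spin": 0,"grip": 20},
    {"dx": 0.15,"dy": 0,"dz": 0,"spin": 0,"grip": 20},
    {"dx": 0.18,"dy": 0,"dz": 0,"spin": 0,"grip": 20},
    {"dx": 0.2,"dy": 0,"dz": 0,"spin": 0,"grip": 20},
    {"dx": 0.2,"dy": 0,"dz": 0,"spin": 0,"grip": 20},
    {"dx": 0.2,"dy": 0,"dz": 0,"spin": 0,"grip": 20},
    {"dx": 0.2,"dy": 0,"dz": 0,"spin": 0,"grip": 20}
  ]
}}

```text
time_s: 24.47
tcp_pos: [0.4861, 0.1581, 0.0306]
eef_rot: [-179.9, -0.3, 178.2]
contact_force: [-17.8, 4.5, 12.4]
gripper_width: 0.0338
```

Emit:
{"api": "servo_tool", "payload": {
  "targets": [
    {"dx": 0,"dy": 0.02,"dz": 0.03,"spin": 0,"grip": 20},
    {"dx": 0,"dy": 0.04,"dz": 0.06,"spin": 0,"grip": 20},
    {"dx": 0,"dy": 0.05,"dz": 0.06,"spin": 0,"grip": 20},
    {"dx": 0.05,"dy": 0.05,"dz": 0.06,"spin": 0,"grip": 20},
    {"dx": 0.1,"dy": 0.05,"dz": 0.06,"spin": 0,"grip": 20},
    {"dx": 0.15,"dy": 0.05,"dz": 0.06,"spin": 0,"grip": 20},
    {"dx": 0.15,"dy": 0.05,"dz": 0.06,"spin": 0,"grip": 20},
    {"dx": 0.15,"dy": 0.05,"dz": 0.06,"spin": 0,"grip": 20},
    {"dx": 0.15,"dy": 0.05,"dz": 0.06,"spin": 0,"grip": 20},
    {"dx": 0.15,"dy": 0.05,"dz": 0.06,"spin": 0,"grip": 20}
  ]
}}

```text
time_s: 25.3
tcp_pos: [0.4861, 0.1581, 0.0307]
eef_rot: [-179.8, -0.5, 178.1]
contact_force: [-21.8, 5.4, 11.7]
gripper_width: 0.0334
```

```bash
python3 look.py .4865 .1581 .0102 d; python3 -c "
from h import r;s=r.get_state();print(s['tcp_pos'],s['eef_rot'],s['contact_force'],s['moment'])"
```

```text
[0.48611801 0.15805917 0.03070485] [-179.80474551   -0.47621193  178.13915951] [-21.82699244   6.44330307  11.25019414] [2.28274938 7.59908483 0.17587404]
```

View pics/d.png

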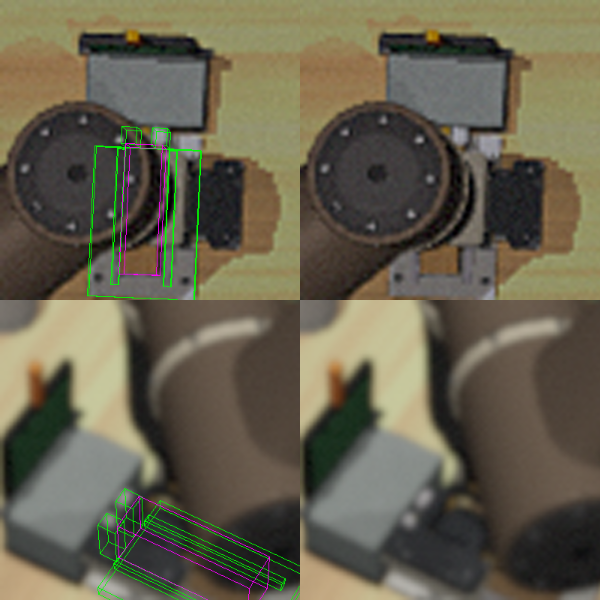

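The tool has stopped at x=0.4861 while the command went 1.5 mm further and the force rose to 22 N. The rail's tail, at (440,275) in the top crop, matches the overlay for a rail home on the stops, so it is on a hard stop. One hold to check it stays steady.

Emit:
{"api": "servo_tool", "payload": {
  "targets": [
    {"dx": 0,"dy": 0,"dz": 0.02,"spin": 0,"grip": 20},
    {"dx": 0,"dy": 0,"dz": 0.03,"spin": 0,"grip": 20},
    {"dx": 0,"dy": 0,"dz": 0.03,"spin": 0,"grip": 20},
    {"dx": 0,"dy": 0,"dz": 0.03,"spin": 0,"grip": 20},
    {"dx": 0,"dy": 0,"dz": 0.03,"spin": 0,"grip": 20},
    {"dx": 0,"dy": 0,"dz": 0.03,"spin": 0,"grip": 20},
    {"dx": 0,"dy": 0,"dz": 0.03,"spin": 0,"grip": 20},
    {"dx": 0,"dy": 0,"dz": 0.03,"spin": 0,"grip": 20},
    {"dx": 0,"dy": 0,"dz": 0.03,"spin": 0,"grip": 20},
    {"dx": 0,"dy": 0,"dz": 0.03,"spin": 0,"grip": 20}
  ]
}}

```text
time_s: 26.23
tcp_pos: [0.4861, 0.1581, 0.0307]
eef_rot: [-179.8, -0.5, 178.1]
contact_force: [-20.0, 6.0, 8.5]
gripper_width: 0.0336
```

```bash
python3 -c "
from h import r
s=r.get_state();print(s['tcp_pos'],s['contact_force'],s['gripper_width']);r.close_job()"
```

```text
[0.4861195  0.15807443 0.03071816] [-20.0109089    5.98749122   8.4939338 ] 0.033604448952656456
the job is handed in; nothing more can be done
```

The display is upright and staying there by itself. The rail is in the slot, and I handed the job in at about 26 s still holding it pressed on the stops.

- **Display:** I swung it up by the orange tab and let go. It measures about 1.52 to 1.53 rad in the pictures, though the arm's own position suggested about 1.57.
- **Rail:** I took the pale rail from the mat, lowered it into the slot and pushed it slowly against the plunger. The force rose gently, then the tool stopped moving (x = 0.4861 m) while I commanded 1.5 mm more.
- **Last checks:** The push was steady at about 20 N, roughly half of it going into the plunger and drag on the bed. The grip opening was steady at 33.6 mm. The rail's tail was where a fully home rail should be. The tool's yaw was within about 0.1° of my estimate of the slot's direction.
- **Not fully confirmed:**
  - The gripper hid the contact with the stop faces, so "home" rests on the force and position readings.
  - The tool leaned about 0.5° in pitch under the push.
  - There was about 6 N of sideways force that I could not explain.
  - About 8.5 N was still pressing down on the bed.
  - I did not compare the rest of the bench before and after, but I saw no sign of contact with anything else.

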